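# Set the strip-length stop to five clicks and clamp it

## Robot

A 6-joint arm with a two-finger parallel gripper is mounted at the origin on the work surface; the furniture and walls round the work are solid. World frame = base frame: x ahead of the robot, y to its left, z up, the work surface at z = 0. Lengths are in m, angles in rad, forces in N, time in s.
With the tool pointing down it reaches from about 0.375 to 0.9 m from the base axis. Payload 3.1 kg.
Tool frame: the origin (TCP) lies where the fingers leave the gripper's body, on its centre line; the fingertips stand 70 mm ahead of it and the grasp point (between the pads) lies 51 mm ahead of it; z points along the fingers, y is the line along which they close (so a half turn about z gives the same grasp; the last joint's range is limited). The gripper opens to 87 mm and grips with 3 to 60 N. Pads are 19 mm wide; open, the fingers measure 117 mm over their backs; the gripper's body (75 mm by 190 mm) begins 51 mm behind the grasp point.
Start: joints at [-1.339, 0.527, 1.433, -0, 1.181, -0.178], TCP at [0.249, -0.573, 0.292] pointing down, gripper open.
Joint ranges: [-3.08, 3.08], [-0.75, 2.2], [0.22, 2.44], [-1.43, 4.57], [0, 2.65], [-2.85, 2.85]. Speed limits (rad/s): [2.79, 2.79, 3.14, 3.14, 3.14, 3.14].

## Interface

Orientations are given as a unit quaternion [x, y, z, w].
In Python, from rig import robot gives the robot as it stands.
- The arm moves only by the tool send_rows, never from a script. Its argument "deltas" is text: rows parted by semicolons, each of 7 numbers parted by spaces: the shift along the tool's x, y, z in mm, then the turn, a rotation vector about the tool's x, y, z in degrees, then the opening, from 0 (shut) to 1 (fully open). A call has 1 to 10 rows; each row shifts and turns the commanded pose from where the row before left it, along the tool's axes as they then stand; what a row does not reach is not made up. A row lasts 1/8 s, in which the tool goes at most 62.5 mm and 10.7 degrees, less where a joint would pass 70% of its speed; a pose out of reach is approached as far as the arm can. A call is refused whole if a number of a shift passes 62.5 or a number of a turn 10.7, either way. A call with a gripper value outside its range is refused whole. The fingers move at their own pace and stop on an object; "newtons" is the grip in N (left out, the last holds). Time passes only in rows, so rows that do not move let the fingers close. It gives the time, the measured TCP pose, the force, the opening and the grip force at its end, in the units of the state.
- robot.get_obs(): the state, without advancing time (a new reading comes with each control period).
- robot.camera(name): name is "scene" or "top" or "wrist"; returns a dict with "image" (480x640x3 uint8, red, green, blue), "depth" (480x640 float32, m along the optical axis (not along the pixel's ray), 0 where there is no reading), "fovy" (degrees; the focal length in pixels is half the picture's height over the tangent of half this angle, whatever the lens; pixels are square), "cx", "cy" (the principal point, pixels), "rvec" (rotation vector, rad) and "tvec" (3), from world to camera coordinates, as OpenCV has them. Camera axes: x right, y down, z forward; pixel columns grow to the right and rows downward; lengths in m; the calibration is good to about 2 mm. The wrist camera is an equidistant fisheye: a pixel r from the principal point sees the ray r / f radians off the axis. A picture is of the moment at which its call begins.
- robot.hand_in(): hands the job in; it is judged then, once.
Trained networks look in the newest picture that a camera, given by its name, has taken for a name from the list of things; names that differ only in an ending like _2 or _b are one class to them, and where a whole thing is asked for, a point or a joint stands for the part that bears it (a point fixed in the world has none). Each returns a list of dicts, best first, with "p" (0 to 1); they miss things now and then, are a little off and sometimes report something else, mostly with a low value. They report only what shows in the picture. A call takes as long as a camera call.
- robot.find_in(camera, thing): "box" ([left, top, right, bottom] in pixels, round what is visible of it).
- robot.cut_out(camera, thing): "region" (480x640 bool, what is visible of it) and "box" ([left, top, right, bottom] in pixels, round what is visible of it).
The state is a dict: "time": time; "q": joint angles; "joint_velocities": joint speeds; "joint_torque": joint torques, N m; "position": TCP position; "tool_rot": TCP orientation; "ft_force": force on the tool from outside, world axes, zero at the start; "moment": the same for the moment, N m; "grip_width": finger opening in m; "grip_force": force on a finger pad.
Only numpy, scipy, OpenCV 4.12 (cv2) and the standard library are available. Lean on these libraries where they do the work, as an engineer would, in place of code of your own. Each camera call takes 0.05 s, during which the arm holds its last target. There are 200 camera calls.

## Task

Set the length stop on the bench to five: wind its round dial anticlockwise until it comes gently up against its end stop, without forcing it, then turn it clockwise exactly five clicks without going past the fifth. Then throw the clamp lever beside the dial fully over towards the robot to lock the setting, and leave the things standing round it where they are.

Things in the scene. Friction and masses are not known exactly. Their poses are not given: they have to be found in the camera images.
- stop_unit: the length stop, a grey metal gearbox screwed to the bench; origin at bench height, x away from the robot, y to the left, z up. The gearbox proper is 100 mm in x, reaches from y = -95 to +35 mm and is 50 mm high; a lower shelf, 20 mm high, from y = +35 to +120 mm, carries the clamp lever
- dial_top (a point): centre of the flat top of the round black fluted dial (a point fixed to the gearbox). The dial is 48 mm in diameter, from 54 to 88 mm above the bench, its axis upright; it has no pointer and its angle is not reported. At the start it rests two to four clicks clockwise of its end stop. Clockwise is as seen from above
- dial_grip (a point): point on the dial's axis 17 mm under its top, fixed to the gearbox. Clicks are 15 degrees apart: leaving one takes a brief peak of 0.12 to 0.4 N m that falls to zero halfway, then the dial pulls (0.1 N m) into the next and stays there if let go. Past the zero click it meets a sprung end stop that does not let go but pushes back steadily with about 0.45 N m; 12 degrees into it is forcing it
- stop_face (a point): middle of the top edge of the outer face of the aluminium stop plate (110 x 6 x 34 mm) at the -y end of the gearbox. The dial feeds it out along the unit's -y by 0.5 mm a click, too little to see; with the dial at its end stop the face lies at y = -115 mm in the unit's frame
- clamp (a joint): angle of the clamp lever: 0 leaning 0.5 rad away from the robot (unlocked, as at the start), 1.0 leaning 0.5 rad towards the robot (locked). Its pivot lies at x = 0, y = 80, z = 42 mm in the unit's frame, its axis along the unit's y; it moves stiffly (about 0.06 N m) and stays where it is left
- clamp_tip (a point): centre of the black ball (26 mm in diameter) at the end of the clamp lever, 55 mm from the pivot, on a 10 mm steel rod
- label_roll: roll of white labels standing on end, 62 mm in diameter, 50 mm high; origin under its centre; a bystander
- tub_small: dark tub with a green screw lid, 66 mm in diameter, 70 mm high; origin under its centre; a bystander
- box_white: small white carton, 46 x 60 x 30 mm; origin under its centre; a bystander

How it is judged:
On the way, in this order (a step that is already met when the one before it is completed fails the run):
1. the dial has been wound back to its end stop (y of stop_face in the frame of stop_unit above -0.11515 m), for 0.1 s.
2. the dial stands at five clicks, the clamp lever still open (y of stop_face in the frame of stop_unit between -0.11775 and -0.11725 m and value of joint clamp below 0.3 rad), for 0.3 s.
3. the clamp lever is thrown over (value of joint clamp above 0.85 rad), for 0.1 s.
At the end, for the whole second after the job is handed in: the dial rests in the fifth click from its end stop (stop face at y = -117.5 mm in the unit's frame, within 0.25 mm, which is half a click) and the clamp lever is thrown over towards the robot (more than 0.85 of 1.0 rad) (y of stop_face in the frame of stop_unit between -0.11775 and -0.11725 m and value of joint clamp above 0.85 rad); the robot touches nothing.
It fails at once if the dial is forced into its end stop (12 degrees or more past the zero click) (y of stop_face in the frame of stop_unit above -0.1146 m).
It fails at once if the dial is turned past the fifth click (by more than two thirds of a click) (y of stop_face in the frame of stop_unit below -0.11783 m).
It fails at once if a bystander is moved more than 15 mm or tipped (distance of any of label_roll, tub_small, box_white from where it was at the start of the episode above 0.015 m or angle between any of label_roll, tub_small, box_white's own z axis and vertical above 0.3 rad).
It also fails if it takes over 72 s, if anything falls off the work surface, if the arm or the gripper's body presses on something with over 40 N, if the wrist force passes 120 N, or if a joint passes its speed limit or range.

## Working session

There is one attempt and no reset: what is moved stays moved. The work goes in short steps, Python scripts to look and compute and a tool call to move; the robot and the scene stay as the last step left them, time stands still between calls to the robot, and variables do not carry over. Pictures are saved under pics/ and viewed, at most 10 in all, crops included, and the job is handed in when it is done.

Besides the shell and the picture viewer there is one more tool, called as a command line: name --argument value ..., lists and objects as JSON in quotes. send_rows: Moves the arm, as the interface text tells. Its arguments: {"type":"object","properties":{"deltas":{"type":"string"},"newtons":{"type":"number"}},"required":["deltas"]}

```bash
ls; mkdir -p pics
cat > h.py <<'E'
import numpy as np, cv2
from rig import robot
def pts(c,region=None):
    h,w=c["depth"].shape; f=h/2/np.tan(np.radians(c["fovy"]/2))
    v,u=np.mgrid[:h,:w]; z=c["depth"].astype(float)
    P=np.stack([(u-c["cx"])/f*z,(v-c["cy"])/f*z,z],-1)
    R=cv2.Rodrigues(np.array(c["rvec"],float))[0]
    W=(P-np.array(c["tvec"]).ravel())@R
    W[z<=0]=np.nan
    return W
def save(c,n): cv2.imwrite("pics/"+n,c["image"][:,:,::-1])
E
python3 - <<'E'
from h import *
o=robot.get_obs(); print(o)
for n in ("top","scene"):
    c=robot.camera(n); save(c,n+"0.png"); W=pts(c); 
    for t in ("stop_unit","dial_top","stop_face","clamp_tip","clamp","label_roll","tub_small","box_white"):
        r=robot.cut_out(n,t)
        for d in r[:2]:
            Q=W[d["region"]]; Q=Q[~np.isnan(Q[:,0])]
            if len(Q): print(n,t,round(d["p"],2),np.round(d["box"]),len(Q),np.round(np.percentile(Q,[3,50,97],axis=0),3).tolist())
E
```

```text
pics
{'time': 0.0, 'q': array([-1.33947120e+00,  5.28475940e-01,  1.43387952e+00,  1.90726501e-05,
        1.18138505e+00, -1.78539256e-01]), 'joint_velocities': array([-0.00092061, -0.00049776, -0.00029606, -0.00050652, -0.00077239,
       -0.00055368]), 'joint_torque': array([ 1.06510286e-04, -4.40040457e+01, -1.76591152e+01,  6.31790701e-02,
        5.81494952e-02, -1.75058503e-04]), 'position': array([ 0.24892862, -0.57266655,  0.29127271]), 'tool_rot': array([ 9.79074959e-01,  2.03497102e-01, -1.95254633e-05, -1.07378824e-03]), 'ft_force': array([0.3439987 , 0.62127038, 0.10282186]), 'moment': array([-0.01688194, -0.03530629,  0.0216398 ]), 'grip_force': 0.0, 'grip_width': 0.0868996899780643}
top stop_unit 0.7 [208. 230. 290. 272.] 3044 [[0.403, -0.027, 0.002], [0.45, 0.076, 0.047], [0.504, 0.189, 0.092]]
top dial_top 0.77 [207. 230. 290. 274.] 3076 [[0.4, -0.03, 0.003], [0.448, 0.074, 0.047], [0.502, 0.189, 0.091]]
top stop_face 0.64 [287. 237. 290. 269.] 28 [[0.407, -0.04, -0.0], [0.416, -0.034, 0.029], [0.497, -0.028, 0.041]]
top clamp_tip 0.42 [217. 234. 226. 250.] 90 [[0.45
[... 630 characters left out ...]
 0.037]]
scene stop_unit 0.64 [219. 249. 303. 314.] 3076 [[0.401, 0.031, 0.002], [0.433, 0.111, 0.042], [0.497, 0.195, 0.09]]
scene dial_top 0.84 [223. 248. 305. 314.] 3106 [[0.4, 0.03, 0.001], [0.432, 0.11, 0.042], [0.496, 0.195, 0.091]]
scene clamp_tip 0.68 [232. 259. 242. 279.] 106 [[0.458, 0.153, 0.059], [0.469, 0.161, 0.092], [0.482, 0.17, 0.102]]
scene clamp 0.5 [230. 260. 242. 280.] 141 [[0.457, 0.145, -0.002], [0.47, 0.16, 0.09], [0.56, 0.171, 0.102]]
scene label_roll 0.81 [177. 291. 208. 321.] 720 [[0.44, 0.26, 0.003], [0.455, 0.288, 0.044], [0.495, 0.315, 0.052]]
scene box_white 0.97 [422. 206. 447. 227.] 427 [[0.448, -0.466, -0.001], [0.467, -0.428, 0.025], [0.498, -0.403, 0.032]]
```

```bash
cat > fit.py <<'E'
from h import *
c=robot.camera("top"); W=pts(c); P=W.reshape(-1,3)
s=(P[:,0]>.36)&(P[:,0]<.55)&(P[:,1]>-.07)&(P[:,1]<.22)
P=P[s]
b=P[(P[:,2]>.012)]
r=cv2.minAreaRect((b[:,:2]*1000).astype(np.float32)); print("all",r)
for lo,hi in((.042,.06),(.015,.026),(.08,.098)):
    q=P[(P[:,2]>lo)&(P[:,2]<hi)]
    print(lo,len(q),np.median(q,0).round(4),q.mean(0).round(4),cv2.minAreaRect((q[:,:2]*1000).astype(np.float32)))
q=P[(P[:,2]>.08)&(P[:,1]<.13)]
print("dial",q.mean(0),cv2.minEnclosingCircle((q[:,:2]*1000).astype(np.float32)))
c=robot.camera("scene");P=pts(c).reshape(-1,3);q=P[(P[:,2]>.083)&(P[:,1]<.13)&(P[:,1]>-.05)&(P[:,0]>.38)&(P[:,0]<.52)]
print("dial scene",len(q),q.mean(0),cv2.minEnclosingCircle((q[:,:2]*1000).astype(np.float32)))
E
python3 fit.py
python3 -c "
import cv2
a=cv2.imread('pics/top0.png')[190:310,130:460];b=cv2.imread('pics/scene0.png')[180:340,150:470]
cv2.imwrite('pics/a.png',cv2.vconcat([cv2.resize(a,(800,290)),cv2.resize(b,(800,310))]))"
```

```text
all ((438.80291748046875, 73.12349700927734), (145.2465362548828, 249.7789306640625), 0.1258544772863388)
0.042 1612 [0.4502 0.0679 0.0496] [0.4525 0.0672 0.0495] ((452.0896911621094, 70.40798950195312), (103.60780334472656, 220.2703399658203), 2.0039331912994385)
0.015 471 [0.4436 0.1329 0.0201] [0.4481 0.1351 0.0203] ((453.1194152832031, 78.49138641357422), (100.87113952636719, 238.83506774902344), 0.16921743750572205)
0.08 271 [0.4564 0.0491 0.0884] [0.457  0.0578 0.0883] ((470.7848205566406, 94.89340209960938), (148.91647338867188, 48.056392669677734), 72.15741729736328)
dial [0.45478074 0.04700371 0.0876871 ] ((455.3558349609375, 47.54340744018555), 24.680404663085938)
dial scene 210 [0.45267755 0.05102164 0.08699828] ((453.10284423828125, 49.86430740356445), 25.383525848388672)
```

View pics/a.png

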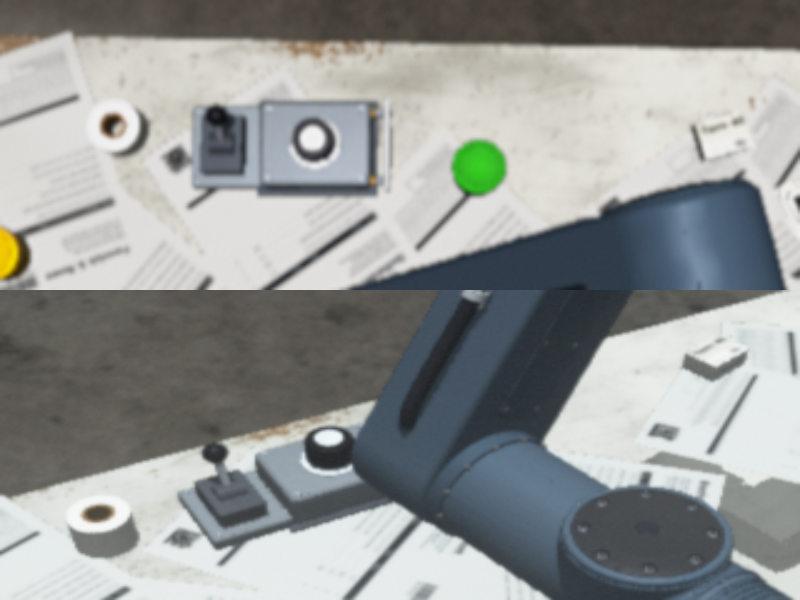

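send_rows --deltas "31.1 -34.8 0 0 0 0 1;31.1 -34.8 0 0 0 0 1;31.1 -34.8 0 0 0 0 1;31.1 -34.8 0 0 0 0 1;31.1 -34.8 0 0 0 0 1;31.1 -34.8 0 0 0 0 1;31.1 -34.8 0 0 0 0 1;31.1 -34.8 0 0 0 0 1;31.1 -34.8 0 0 0 0 1;31.1 -34.8 0 0 0 0 1" --newtons 50

```text
time: 2.25
position: [0.3961, -0.1288, 0.2926]
tool_rot: [0.979, 0.203, 0.0, 0.0]
ft_force: [0.3, -0.6, -0.3]
grip_width: 0.0872
grip_force: 0.0
```

send_rows --deltas "31.1 -34.8 0 0 0 0 1;31.1 -34.8 0 0 0 0 1;31.1 -34.8 0 0 0 0 1;31.1 -34.8 0 0 0 0 1;0 0 0 0 0 -10.4 1;0 0 0 0 0 -10.4 1;0 0 0 0 0 -10.4 1;0 0 0 0 0 -10.4 1"

```text
time: 3.25
position: [0.4544, 0.0472, 0.2924]
tool_rot: [0.841, 0.541, 0.0, 0.0]
ft_force: [0.2, 0.1, 0.5]
grip_width: 0.0866
grip_force: 0.0
```

send_rows --deltas "0 0 10 0 0 -10.4 1;0 0 10 0 0 -10.4 1;0 0 10 0 0 -10.4 1;0 0 10 0 0 -10.4 1;0 0 10 0 0 0 1;0 0 0 0 0 0 1;0 0 0 0 0 0 1"

```text
time: 4.12
position: [0.4545, 0.0471, 0.2424]
tool_rot: [0.598, 0.802, 0.0, 0.0]
ft_force: [-0.1, -0.0, 0.3]
grip_width: 0.087
grip_force: 0.0
```

```bash
cat >> fit.py <<'E'
o=robot.get_obs(); print({k:np.round(o[k],4) for k in("time","q","position","tool_rot","moment","ft_force")})
c=robot.camera("wrist"); save(c,"wrist1.png"); print(c["fovy"],c["cx"],c["cy"],c["rvec"],c["tvec"])
for t in("dial_top","clamp_tip","stop_face"): print(t,[(round(d["p"],2),np.round(d["box"])) for d in robot.find_in("wrist",t)[:2]])
E
python3 fit.py
```

```text
all ((454.7186584472656, 57.49568557739258), (196.73464965820312, 189.3773956298828), 89.96743774414062)
0.042 393 [ 0.4663 -0.0028  0.049 ] [0.4622 0.013  0.0492] ((450.01068115234375, 56.07434844970703), (97.1802978515625, 193.58401489257812), 5.981398105621338)
0.015 84 [0.4778 0.1207 0.0203] [0.4685 0.0607 0.0203] ((456.8544921875, 57.17911148071289), (195.32398986816406, 106.28526306152344), 89.57327270507812)
0.08 6 [0.4757 0.1473 0.0933] [0.476  0.1473 0.0927] ((476.2257995605469, 146.7781982421875), (2.543182134628296, 11.186720848083496), 73.2378158569336)
dial [0.42574085 0.04667402 0.50717271] ((447.5234375, 59.091609954833984), 103.3554916381836)
dial scene 373 [0.40825168 0.01247072 0.34778853] ((410.50579833984375, 7.157763481140137), 35.431419372558594)
{'time': np.float64(4.225), 'q': array([-0.1421,  0.3827,  1.8956,  0.    ,  0.8624, -0.4324]), 'position': array([0.4546, 0.0471, 0.2426]), 'tool_rot': array([5.974e-01, 8.019e-01, 2.000e-04, 4.000e-04]), 'moment': array([-0.0381, -0.0977, -0.0429]), 'ft_force': array([-0.9773, -0.2119, -0.6365])}
65.70646984690485 316.15580889416503 244.0572187031017 [-2.81397824 -0.40976051 -0.06408599] [-0.44930279 -0.10291994  0.31930976]
dial_top [(0.88, array([232.,  50., 423., 334.]))]
clamp_tip [(0.8, array([359.,  88., 422., 127.]))]
stop_face [(0.82, array([234., 290., 350., 334.])), (0.22, array([237.,  47., 422., 333.]))]
```

View pics/wrist1.png

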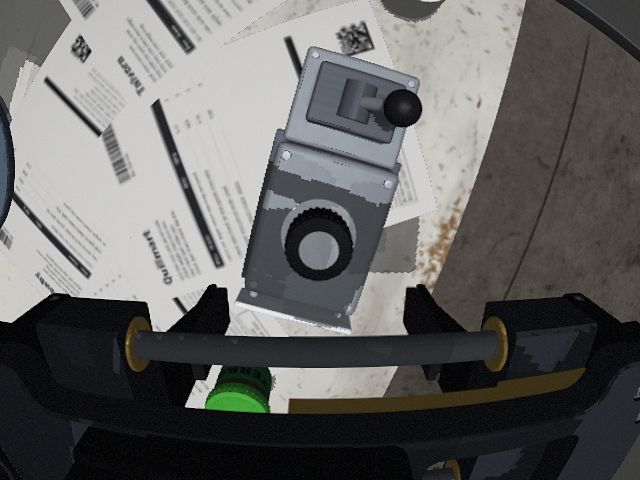

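```bash
cat > wr.py <<'E'
from h import *
from scipy.spatial.transform import Rotation as Ro
c=robot.camera("wrist"); save(c,"wrist2.png"); o=robot.get_obs()
f=240/np.tan(np.radians(c["fovy"]/2)); R=cv2.Rodrigues(np.array(c["rvec"],float))[0]; t=np.array(c["tvec"]).ravel(); C=-R.T@t
def ray(u,v):
    d=np.array([u-c["cx"],v-c["cy"]],float); r=np.hypot(*d); a=r/f
    return R.T@np.r_[d/r*np.sin(a),np.cos(a)]
def at(u,v,z): d=ray(u,v); return C+d*(z-C[2])/d[2]
g=cv2.cvtColor(c["image"],cv2.COLOR_RGB2GRAY)
x0,y0=290,222; 
n,L,S,M=cv2.connectedComponentsWithStats((g[y0:285,x0:352]>95).astype(np.uint8))
l=L[251-y0,319-x0]; print(S[l],M[l]+[x0,y0]); w=at(*(M[l]+[x0,y0]),.088); print("dial",w)
print("ball",at(403,108,.09))
# plate and gearbox edge direction
a,b=at(237,303,.034),at(351,330,.034); print("plate ends",a,b)
p=o["position"]; print("tool delta mm",Ro.from_quat(o["tool_rot"]).inv().apply(w-p)*1000)
E
python3 wr.py
```

```text
[  10   10   39   37 1177] [318.81053526 250.25403568]
dial [0.45638193 0.04710134 0.088     ]
ball [0.48117698 0.1580287  0.09      ]
plate ends [ 0.40473706 -0.04005061  0.034     ] [ 0.51355782 -0.03658184  0.034     ]
tool delta mm [ -0.57445849   1.89215322 154.44222698]
```

send_rows --deltas "0 1.6 15.5 0 0 0 1;0 0 20 0 0 0 1;0 0 20 0 0 0 1;0 0 20 0 0 0 1;0 0 20 0 0 0 1;0 0 10 0 0 0 1;0 0 10 0 0 0 1;0 0 0 0 0 0 1;0 0 0 0 0 0 1"

```text
time: 5.6
position: [0.4561, 0.0476, 0.1271]
tool_rot: [0.597, 0.802, 0.0, 0.0]
ft_force: [-0.6, 0.6, -0.1]
grip_width: 0.0871
grip_force: 0.0
```

```bash
cat > st.py <<'E'
from rig import robot
import numpy as np
from scipy.spatial.transform import Rotation as Ro
M=[];F=[]
for i in range(3):
    robot.camera("wrist"); o=robot.get_obs(); M.append(o["moment"]);F.append(o["ft_force"])
x=Ro.from_quat(o["tool_rot"]).as_matrix()[:,0]
print("t",round(float(o["time"]),2),"yaw",np.degrees(np.arctan2(x[1],x[0])).round(2),"pos",o["position"].round(4),"M",np.mean(M,0).round(3),"sd",np.std(M,0).round(3)[2],"F",np.mean(F,0).round(1),"q6",o["q"][5].round(3),o["joint_torque"][5].round(3),o["grip_width"].round(4),o["grip_force"].round(1))
E
python3 st.py
```

```text
Traceback (most recent call last):
  File "st.py", line 8, in <module>
    print("t",round(float(o["time"]),2),"yaw",np.degrees(np.arctan2(x[1],x[0])).round(2),"pos",o["position"].round(4),"M",np.mean(M,0).round(3),"sd",np.std(M,0).round(3)[2],"F",np.mean(F,0).round(1),"q6",o["q"][5].round(3),o["joint_torque"][5].round(3),o["grip_width"].round(4),o["grip_force"].round(1))
                                                                                                                                                                                                                                                             ^^^^^^^^^^^^^^^^^^^^^
AttributeError: 'float' object has no attribute 'round'
```

send_rows --deltas "0 0 0 0 0 0 0.5;0 0 0 0 0 0 0.3;0 0 0 0 0 0 0.3;0 0 0 0 0 0 0.3;0 0 0 0 0 0 0.3;0 0 0 0 0 0 0.3;0 0 0 0 0 0 0.3;0 0 0 0 0 0 0.3"

```text
time: 6.75
position: [0.4562, 0.0476, 0.1268]
tool_rot: [0.597, 0.802, 0.0, 0.0]
ft_force: [2.6, 2.4, -1.1]
grip_width: 0.0474
grip_force: 50.0
```

```bash
python3 st.py
```

```text
Traceback (most recent call last):
  File "st.py", line 8, in <module>
    print("t",round(float(o["time"]),2),"yaw",np.degrees(np.arctan2(x[1],x[0])).round(2),"pos",o["position"].round(4),"M",np.mean(M,0).round(3),"sd",np.std(M,0).round(3)[2],"F",np.mean(F,0).round(1),"q6",o["q"][5].round(3),o["joint_torque"][5].round(3),o["grip_width"].round(4),o["grip_force"].round(1))
                                                                                                                                                                                                                                                             ^^^^^^^^^^^^^^^^^^^^^
AttributeError: 'float' object has no attribute 'round'
```

```bash
sed -i 's/o\["grip_width"\].round(4),o\["grip_force"\].round(1)/round(o["grip_width"],4),round(o["grip_force"],1)/;s/o\["q"\]\[5\].round(3),o\["joint_torque"\]\[5\].round(3)/o["q"][5],o["joint_torque"][5]/' st.py; python3 st.py
```

```text
t 7.05 yaw 106.67 pos [0.4562 0.0476 0.1268] M [ 0.424 -0.466  0.017] sd 0.024 F [ 2.2  2.5 -1.7] q6 -0.431806962928038 0.010883068316616118 0.0472 50.0
```

send_rows --deltas "0 0 0 0 0 -2 0.3;0 0 0 0 0 -1 0.3;0 0 0 0 0 0 0.3;0 0 0 0 0 0 0.3"

```text
time: 7.55
position: [0.4562, 0.0476, 0.1268]
tool_rot: [0.576, 0.818, 0.0, 0.0]
ft_force: [3.0, 4.1, -2.6]
grip_width: 0.047
grip_force: 50.0
```

```bash
python3 st.py
```

```text
t 7.7 yaw 109.69 pos [0.4561 0.0476 0.1268] M [ 0.63  -0.699 -0.089] sd 0.017 F [ 3.   3.3 -3.2] q6 -0.4842524378728379 -0.08290729718282819 0.0473 50.0
```

send_rows --deltas "0 0 0 0 0 -2 0.3;0 0 0 0 0 -2.5 0.3;0 0 0 0 0 0 0.3;0 0 0 0 0 0 0.3"

```text
time: 8.2
position: [0.4562, 0.0476, 0.1268]
tool_rot: [0.543, 0.84, 0.0, 0.0]
ft_force: [4.0, 3.6, -2.9]
grip_width: 0.0473
grip_force: 50.0
```

```bash
python3 st.py
```

```text
t 8.35 yaw 114.24 pos [0.4562 0.0476 0.1268] M [ 0.718 -0.752 -0.027] sd 0.025 F [ 4.5  4.3 -2.9] q6 -0.5634573169458815 -0.008116209064610302 0.047 50.0
```

send_rows --deltas "0 0 0 0 0 -4 0.3;0 0 0 0 0 -3.5 0.3;0 0 0 0 0 -2 0.3;0 0 0 0 0 -2 0.3;0 0 0 0 0 0 0.3;0 0 0 0 0 0 0.3"

```text
time: 9.1
position: [0.4563, 0.0477, 0.1268]
tool_rot: [0.456, 0.89, 0.0, 0.0]
ft_force: [3.5, 4.2, -2.6]
grip_width: 0.0477
grip_force: 50.0
```

```bash
python3 st.py
```

```text
t 9.25 yaw 125.75 pos [0.4562 0.0477 0.1268] M [ 0.772 -0.781  0.049] sd 0.005 F [ 3.3  4.3 -2.7] q6 -0.7644031194384396 0.03505517262965441 0.0472 50.0
```

send_rows --deltas "0 0 0 0 0 -2 0.3;0 0 0 0 0 -1.5 0.3;0 0 0 0 0 0 0.3;0 0 0 0 0 0 0.3"

```text
time: 9.75
position: [0.4562, 0.0477, 0.1268]
tool_rot: [0.429, 0.904, 0.0, 0.0]
ft_force: [4.2, 4.9, -2.2]
grip_width: 0.0468
grip_force: 50.0
```

```bash
python3 st.py
```

```text
t 9.9 yaw 129.25 pos [0.4563 0.0477 0.1268] M [ 0.778 -0.757  0.02 ] sd 0.015 F [ 4.   4.5 -2.7] q6 -0.8254337925198431 0.034852924291044474 0.0472 50.0
```

send_rows --deltas "0 0 0 0 0 -2 0.3;0 0 0 0 0 -1.7 0.3;0 0 0 0 0 0 0.3;0 0 0 0 0 0 0.3"

```text
time: 10.4
position: [0.4563, 0.0477, 0.1268]
tool_rot: [0.399, 0.917, 0.0, 0.001]
ft_force: [3.7, 6.0, -3.2]
grip_width: 0.0469
grip_force: 50.0
```

```bash
python3 st.py
```

```text
t 10.55 yaw 132.99 pos [0.4563 0.0477 0.1268] M [ 0.776 -0.771  0.16 ] sd 0.011 F [ 3.7  4.7 -2.8] q6 -0.8903798593520439 0.14684794005006552 0.047 50.0
```

send_rows --deltas "0 0 0 0 0 -2 0.3;0 0 0 0 0 -2 0.3;0 0 0 0 0 -2.7 0.3;0 0 0 0 0 0 0.3;0 0 0 0 0 0 0.3"

```text
time: 11.18
position: [0.4563, 0.0477, 0.1268]
tool_rot: [0.345, 0.939, 0.0, 0.001]
ft_force: [4.9, 4.5, -3.3]
grip_width: 0.0475
grip_force: 50.0
```

```bash
python3 st.py
```

```text
t 11.32 yaw 139.63 pos [0.4563 0.0477 0.1268] M [ 0.866 -0.8   -0.018] sd 0.036 F [ 4.5  4.5 -3.3] q6 -1.0067340663709439 -0.02642854582518339 0.047 50.0
```

send_rows --deltas "0 0 0 0 0 -2 0.3;0 0 0 0 0 -2.5 0.3;0 0 0 0 0 0 0.3;0 0 0 0 0 0 0.3"

```text
time: 11.82
position: [0.4563, 0.0478, 0.1268]
tool_rot: [0.308, 0.951, 0.0, 0.001]
ft_force: [4.3, 4.5, -2.6]
grip_width: 0.0473
grip_force: 50.0
```

```bash
python3 st.py
```

```text
t 11.97 yaw 144.15 pos [0.4563 0.0478 0.1268] M [ 0.871 -0.852  0.068] sd 0.021 F [ 4.   4.7 -3.2] q6 -1.0855752593669277 0.05140238092280924 0.0471 50.0
```

send_rows --deltas "0 0 0 0 0 -2 0.3;0 0 0 0 0 -2 0.3;0 0 0 0 0 0 0.3;0 0 0 0 0 0 0.3"

```text
time: 12.48
position: [0.4563, 0.0478, 0.1268]
tool_rot: [0.274, 0.962, 0.0, 0.001]
ft_force: [4.0, 5.3, -3.3]
grip_width: 0.0472
grip_force: 50.0
```

```bash
python3 st.py
```

```text
t 12.62 yaw 148.17 pos [0.4563 0.0478 0.1268] M [ 0.875 -0.81   0.147] sd 0.001 F [ 4.1  4.9 -3.6] q6 -1.1555917036058014 0.12581504881381989 0.047 50.0
```

send_rows --deltas "0 0 0 0 0 -2 0.3;0 0 0 0 0 -2 0.3;0 0 0 0 0 -1 0.3;0 0 0 0 0 -1.5 0.3;0 0 0 0 0 0 0.3;0 0 0 0 0 0 0.3"

```text
time: 13.38
position: [0.4564, 0.0478, 0.1268]
tool_rot: [0.22, 0.976, 0.0, 0.001]
ft_force: [4.4, 5.6, -2.8]
grip_width: 0.047
grip_force: 50.0
```

```bash
python3 st.py
```

```text
t 13.53 yaw 154.63 pos [0.4563 0.0478 0.1268] M [ 0.926 -0.834 -0.002] sd 0.01 F [ 4.3  5.3 -3. ] q6 -1.268628424983855 0.005272286070976406 0.0472 50.0
```

send_rows --deltas "0 0 0 0 0 -2 0.3;0 0 0 0 0 -2.5 0.3;0 0 0 0 0 0 0.3;0 0 0 0 0 0 0.3"

```text
time: 14.02
position: [0.4563, 0.0479, 0.1268]
tool_rot: [0.181, 0.984, 0.0, 0.001]
ft_force: [3.4, 5.3, -3.8]
grip_width: 0.0472
grip_force: 50.0
```

```bash
python3 st.py
```

```text
t 14.18 yaw 159.15 pos [0.4564 0.0478 0.1268] M [ 0.933 -0.854  0.074] sd 0.023 F [ 4.1  6.  -3.4] q6 -1.3474557221663077 0.08306097239255905 0.047 50.0
```

send_rows --deltas "0 0 0 0 0 -2 0.3;0 0 0 0 0 -2 0.3;0 0 0 0 0 0 0.3;0 0 0 0 0 0 0.3"

```text
time: 14.68
position: [0.4564, 0.0479, 0.1268]
tool_rot: [0.146, 0.989, 0.0, 0.001]
ft_force: [4.6, 5.4, -4.0]
grip_width: 0.0469
grip_force: 50.0
```

```bash
python3 st.py
```

```text
t 14.82 yaw 163.18 pos [0.4564 0.0479 0.1268] M [ 0.952 -0.859  0.162] sd 0.013 F [ 4.1  5.9 -3.2] q6 -1.417538455231379 0.1628632703796029 0.0472 50.0
```

send_rows --deltas "0 0 0 0 0 -2 0.3;0 0 0 0 0 -1.5 0.3;0 0 0 0 0 -1 0.3;0 0 0 0 0 -1.5 0.3;0 0 0 0 0 0 0.3;0 0 0 0 0 0 0.3"

```text
time: 15.58
position: [0.4564, 0.0479, 0.1268]
tool_rot: [0.096, 0.995, 0.0, 0.001]
ft_force: [4.3, 4.9, -3.0]
grip_width: 0.0471
grip_force: 50.0
```

```bash
python3 st.py
```

```text
t 15.72 yaw 169.01 pos [0.4563 0.0479 0.1268] M [ 0.837 -0.835 -0.334] sd 0.003 F [ 4.5  5.5 -3.1] q6 -1.5205357821517682 -0.35248403437435627 0.0473 50.0
```

send_rows --deltas "0 0 0 0 0 3 0.3;0 0 0 0 0 3 0.3;0 0 0 0 0 3 0.3;0 0 0 0 0 3 0.3;0 0 0 0 0 3 0.3;0 0 0 0 0 3 0.3;0 0 0 0 0 3 0.3;0 0 0 0 0 0 0.3;0 0 0 0 0 0 0.3"

```text
time: 16.85
position: [0.4563, 0.0478, 0.1268]
tool_rot: [0.274, 0.962, 0.0, 0.001]
ft_force: [4.0, 4.7, -2.7]
grip_width: 0.0468
grip_force: 50.0
```

```bash
python3 st.py
```

```text
t 17.0 yaw 148.14 pos [0.4563 0.0478 0.1268] M [ 0.878 -0.829  0.024] sd 0.043 F [ 3.6  5.  -3.1] q6 -1.1552947800716706 0.02960993559099734 0.0471 50.0
```

send_rows --deltas "0 0 0 0 0 3 0.3;0 0 0 0 0 3 0.3;0 0 0 0 0 3 0.3;0 0 0 0 0 3 0.3;0 0 0 0 0 3 0.3;0 0 0 0 0 3 0.3;0 0 0 0 0 3 0.3;0 0 0 0 0 3 0.3;0 0 0 0 0 0 0.3;0 0 0 0 0 0 0.3"

```text
time: 18.25
position: [0.4562, 0.0477, 0.1268]
tool_rot: [0.469, 0.883, 0.0, 0.0]
ft_force: [3.8, 3.9, -3.2]
grip_width: 0.0474
grip_force: 50.0
```

```bash
python3 st.py
```

```text
t 18.4 yaw 124.03 pos [0.4562 0.0477 0.1268] M [ 0.709 -0.777 -0.322] sd 0.018 F [ 3.7  4.6 -2.6] q6 -0.7353018166392173 -0.3080507554113865 0.0471 50.0
```

send_rows --deltas "0 0 0 0 0 3 0.3;0 0 0 0 0 3 0.3;0 0 0 0 0 3 0.3;0 0 0 0 0 3 0.3;0 0 0 0 0 3 0.3;0 0 0 0 0 2 0.3;0 0 0 0 0 2 0.3;0 0 0 0 0 0 0.3;0 0 0 0 0 0 0.3"

```text
time: 19.52
position: [0.4561, 0.0476, 0.1268]
tool_rot: [0.608, 0.794, 0.0, 0.0]
ft_force: [3.8, 4.1, -3.3]
grip_width: 0.0473
grip_force: 50.0
```

```bash
python3 st.py
```

```text
t 19.68 yaw 105.15 pos [0.4561 0.0476 0.1268] M [ 0.659 -0.672 -0.001] sd 0.049 F [ 4.1  3.6 -2.4] q6 -0.4047459599997639 0.018933266401290894 0.0475 50.0
```

send_rows --deltas "0 0 0 0 0 3 0.3;0 0 0 0 0 3 0.3;0 0 0 0 0 2 0.3;0 0 0 0 0 1.2 0.3;0 0 0 0 0 1 0.3;0 0 0 0 0 1 0.3;0 0 0 0 0 0 0.3;0 0 0 0 0 0 0.3"

```text
time: 20.68
position: [0.456, 0.0476, 0.1268]
tool_rot: [0.683, 0.731, 0.0, 0.0]
ft_force: [4.3, 3.8, -2.5]
grip_width: 0.0472
grip_force: 50.0
```

```bash
python3 st.py
```

```text
t 20.82 yaw 93.9 pos [0.456  0.0476 0.1268] M [ 0.622 -0.674 -0.09 ] sd 0.012 F [ 3.3  3.4 -2.2] q6 -0.20880987530996645 -0.10401074308902025 0.0472 50.0
```

send_rows --deltas "0 0 0 0 0 1 0.3;0 0 0 0 0 1.3 0.3;0 0 0 0 0 0 0.3;0 0 0 0 0 0 0.3"

```text
time: 21.32
position: [0.4561, 0.0476, 0.1268]
tool_rot: [0.697, 0.717, 0.0, 0.0]
ft_force: [3.4, 4.0, -2.4]
grip_width: 0.0472
grip_force: 50.0
```

```bash
python3 st.py
```

```text
t 21.48 yaw 91.64 pos [0.456  0.0476 0.1268] M [ 0.637 -0.694  0.019] sd 0.004 F [ 3.2  3.9 -2.6] q6 -0.16903205564963064 0.010505349200684577 0.0468 50.0
```

send_rows --deltas "0 0 0 0 0 0 0.7;0 0 0 0 0 0 1;0 0 0 0 0 0 1;0 0 0 0 0 0 1;0 0 0 0 0 0 1;0 0 -10 0 0 0 1;0 0 -20 0 0 0 1;0 0 -30 0 0 0 1;0 0 -30 0 0 0 1;0 0 -30 0 0 0 1"

```text
time: 22.72
position: [0.4555, 0.0476, 0.2483]
tool_rot: [0.697, 0.717, 0.0, 0.0]
ft_force: [-0.5, 0.1, -0.3]
grip_width: 0.0869
grip_force: 0.0
```

send_rows --deltas "26.6 17.5 0 0 0 0 0;26.6 17.5 0 0 0 0 0;26.6 17.5 0 0 0 0 0;26.6 17.5 0 0 0 0 0;0 0 0 0 0 0 0;0 0 0 0 0 0 0;0 0 0 0 0 0 0"

```text
time: 23.6
position: [0.5221, 0.155, 0.2468]
tool_rot: [0.698, 0.716, -0.0, -0.0]
ft_force: [1.0, -0.1, -0.6]
grip_width: 0.0252
grip_force: 0.0
```

```bash
python3 st.py
python3 - <<'E'
from h import *
for n in("scene","top","wrist"):
    c=robot.camera(n); save(c,n+"3.png")
    d=robot.cut_out(n,"clamp_tip")
    if d: print(n,d[0]["p"],d[0]["box"]); 
    if d and n!="wrist":
        Q=pts(c)[d[0]["region"]]; print(np.nanmedian(Q,0))
E
```

```text
t 23.75 yaw 91.52 pos [0.5225 0.1552 0.2468] M [-0.021 -0.079 -0.029] sd 0.004 F [-0.  -0.   0.3] q6 0.05714103297256533 -0.0009960987154045142 0.0128 0.0
scene 0.74 [177.5, 287.9, 203.5, 319.3]
[0.45513256 0.28882748 0.04261083]
wrist 0.93 [234.2, 226.2, 274.1, 263.4]
```

View pics/wrist3.png

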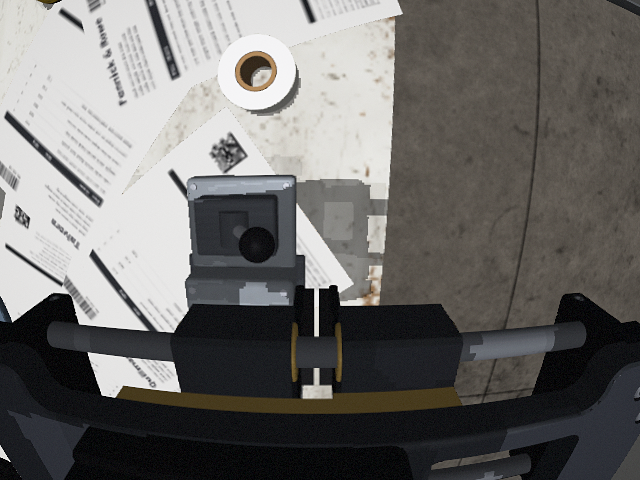

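```bash
sed -n '1,10p' wr.py > wr2.py; echo 'print(at(254,245,.09),o["position"])' >> wr2.py; python3 wr2.py
```

```text
[0.47866876 0.15723358 0.09      ] [0.52285931 0.15580605 0.24675329]
```

send_rows --deltas "0 2 30 0 0 0 0;0 0 30 0 0 0 0;0 0 25 0 0 0 0;0 0 19 0 0 0 0;0 0 0 0 0 0 0;0 0 0 0 0 0 0"

```text
time: 24.85
position: [0.5253, 0.156, 0.1433]
tool_rot: [0.697, 0.717, 0.0, 0.0]
ft_force: [-1.1, -0.0, -0.7]
grip_width: 0.0002
grip_force: 0.0
```

send_rows --deltas "0 -7 0 0 0 0 0;0 -7 0 0 0 0 0;0 -7 0 0 0 0 0;0 -7 0 0 0 0 0;0 -7 0 0 0 0 0;0 -7 0 0 0 0 0;0 -7 0 0 0 0 0;0 -7 0 0 0 0 0;0 0 0 0 0 0 0"

```text
time: 25.98
position: [0.4667, 0.1543, 0.1422]
tool_rot: [0.697, 0.717, -0.002, -0.001]
ft_force: [0.6, -0.3, 0.1]
grip_width: 0.0
grip_force: 0.0
```

send_rows --deltas "0 -3 0 0 0 0 0;0 -3 0 0 0 0 0;0 -2 0 0 0 0 0;0 0 0 0 0 0 0"

```text
time: 26.48
position: [0.4605, 0.1542, 0.1427]
tool_rot: [0.697, 0.717, -0.0, -0.0]
ft_force: [0.4, 0.2, -0.5]
grip_width: 0.0006
grip_force: 0.1
```

```bash
python3 st.py; sed -n '1,10p' wr.py | sed 's/wrist2/wrist4/' > wr2.py; echo 'print(robot.find_in("wrist","clamp_tip")[:1])' >> wr2.py; python3 wr2.py
```

```text
t 26.62 yaw 91.58 pos [0.4606 0.1541 0.1427] M [-0.054 -0.08  -0.005] sd 0.016 F [ 0.5 -0.1 -0.1] q6 0.06475651285988569 -0.00016778401004557963 0.0005 0.0
[{'box': [236.0, 275.0, 307.4, 306.7], 'p': 0.66}]
```

View pics/wrist4.png

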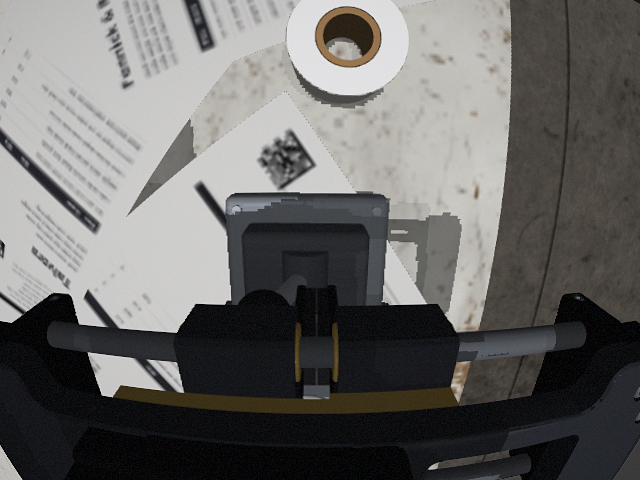

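send_rows --deltas "0 -3 0 0 0 0 0;0 -3 0 0 0 0 0;0 -2 0 0 0 0 0;0 0 0 0 0 0 0"

```text
time: 27.22
position: [0.453, 0.154, 0.1429]
tool_rot: [0.697, 0.717, 0.0, 0.0]
ft_force: [0.6, 0.4, -0.1]
grip_width: 0.0006
grip_force: 0.5
```

send_rows --deltas "0 -2 0 0 0 0 0;0 -1 0 0 0 0 0;0 0 0 0 0 0 0;0 0 0 0 0 0 0"

```text
time: 27.72
position: [0.4505, 0.1539, 0.1429]
tool_rot: [0.697, 0.717, 0.001, 0.0]
ft_force: [3.0, -0.0, -0.4]
grip_width: 0.0008
grip_force: 1.3
```

```bash
python3 st.py
```

```text
t 27.88 yaw 91.58 pos [0.4505 0.1539 0.1429] M [ 0.022 -0.733 -0.03 ] sd 0.015 F [ 3.6  0.6 -0.8] q6 0.06631880535270354 -0.015936982235871255 0.0003 1.5
```

send_rows --deltas "0 -1 0 0 0 0 0;0 -1 0 0 0 0 0;0 0 0 0 0 0 0"

```text
time: 28.25
position: [0.4498, 0.1539, 0.1431]
tool_rot: [0.697, 0.717, 0.002, 0.002]
ft_force: [5.6, 0.4, -0.8]
grip_width: 0.0004
grip_force: 2.4
```

```bash
python3 st.py
```

```text
t 28.4 yaw 91.57 pos [0.4498 0.1539 0.1431] M [-0.004 -1.178 -0.032] sd 0.025 F [ 6.2  0.2 -1.5] q6 0.0666361327331805 -0.02476960653439164 0.0003 2.4
```

send_rows --deltas "0 10 0 0 0 0 0;0 20 0 0 0 0 0;0 20 0 0 0 0 0;0 0 -30 0 0 0 0;0 0 -50 0 0 0 0;0 0 -40 0 0 0 0;0 -40 0 0 0 0 0;0 0 0 0 0 0 0;0 0 0 0 0 0 0"

```text
time: 29.52
position: [0.4571, 0.1541, 0.2624]
tool_rot: [0.697, 0.717, -0.001, -0.001]
ft_force: [-0.2, -0.1, -0.2]
grip_width: 0.0003
grip_force: 0.0
```

```bash
python3 st.py;  sed -n '1,10p' wr.py | sed 's/wrist2/wrist5/' > wr2.py
cat >> wr2.py <<'E'
d=robot.find_in("wrist","clamp_tip")[0]; b=d["box"]; print(d, at((b[0]+b[2])/2,(b[1]+b[3])/2,.09))
for n in("label_roll","tub_small","box_white"): print(n,[np.nanmedian(pts(c)[r["region"]],0).round(3) for k in("top","scene") for c in [robot.camera(k)] for r in robot.cut_out(k,n)[:1]])
E
python3 wr2.py
```

```text
t 29.68 yaw 91.57 pos [0.4584 0.154  0.2623] M [ 0.016 -0.127  0.003] sd 0.019 F [ 0.2  0.1 -0.1] q6 0.06514902747259362 -0.0005817852252221201 0.0003 0.0
{'box': [258.7, 221.5, 310.4, 255.1], 'p': 0.86} [0.4346623  0.15642615 0.09      ]
label_roll [array([0.478, 0.282, 0.046]), array([0.456, 0.288, 0.043])]
tub_small [array([ 0.429, -0.144,  0.068]), array([ 0.414, -0.135,  0.061])]
box_white [array([ 0.476, -0.436,  0.03 ]), array([ 0.467, -0.428,  0.025])]
```

View pics/wrist5.png

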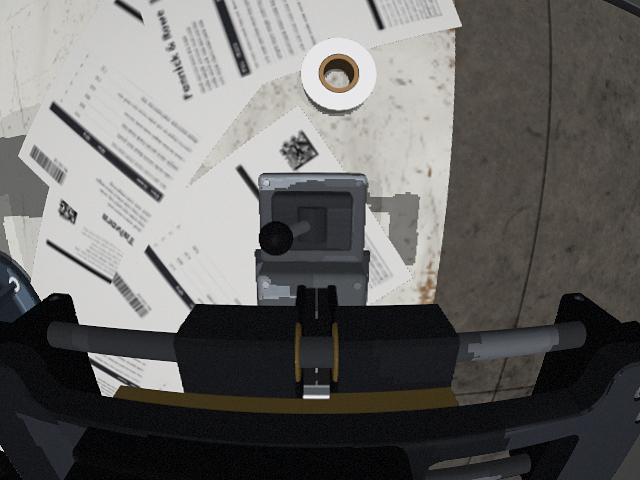

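```bash
python3 -c "
from rig import robot
print(robot.hand_in())"
```

```text
the job is handed in; nothing more can be done
None
```

I wound the dial back to its end stop, set it five clicks clockwise, threw the clamp lever over until it met its stop, and handed in at about 30 s; the bystanders measured within 8 mm of their starting places, and no verdict came back.

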